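# Seat a leg bracket over the studs of a table slab

## Robot

A 6-joint arm with a two-finger parallel gripper is mounted at the origin on the work surface. World frame = base frame: x ahead of the robot, y to its left, z up, the work surface at z = 0. Lengths are in m, angles in rad, forces in N, time in s.
With the tool pointing down it reaches from about 0.275 to 0.85 m from the base axis. Payload 19 kg.
Tool frame: the origin (TCP) lies on the mounting face of the last link; the fingertips stand 173 mm ahead of it and the grasp point (between the pads) lies 155 mm ahead of it; x points along the fingers, y is the direction in which the jaws open and shut, and the axes are right-handed (so a half turn about x gives the same grasp; the last joint's range is limited). The gripper opens to 85 mm and grips with 20 to 120 N. Pads are 22 mm wide; open, the fingers measure 114 mm over their backs; the gripper's body (76 mm by 85 mm) begins 54 mm behind the grasp point. The pads swing forward as they close: fully open they stand 13 mm farther back than shut.
Start: joints at [-1.442, 0.15, 1.437, -0, 1.554, -0.134], TCP at [0.149, -0.555, 0.405] pointing down, gripper open.
Joint ranges: [-2.8, 2.8], [-0.68, 2.1], [0.12, 2.68], [-1.39, 4.53], [0.16, 2.79], [-2.81, 2.81]. Speed limits (rad/s): [1.89, 1.89, 2.22, 3.01, 3.01, 3.01].

## Interface

Orientations are given as [roll, pitch, yaw] about the fixed x, y, z axes, in that order (R = Rz(yaw) Ry(pitch) Rx(roll)).
In Python, from cell import bot gives the robot as it stands.
- The arm moves only by the shell command python3 -m crank 'ROWS' [OPENING] [FORCE]. ROWS is a JSON object of lists of equal length, an entry for each row: "translation": the shift along the tool's x, y, z in mm, a list of three; "angular": the turn, a rotation vector about the tool's x, y, z in rad, a list of three. In form: {"translation": [[tx, ty, tz], ...], "angular": [[rx, ry, rz], ...]}. A call has 1 to 5 rows; each row shifts and turns the pose as measured when the row begins, along the tool's axes as they then stand; what a row does not reach is not made up. A row lasts 1/8 s, in which the tool goes at most 62.5 mm and 10.7 degrees, less where a joint would pass 70% of its speed; a pose out of reach is approached as far as the arm can. A call is refused whole if a number of a shift passes 62.5 or a number of a turn 0.188, either way. A call with a gripper value outside its range is refused whole. OPENING is the finger opening in mm, from 0 to 85.4, set as the call begins (- or left out, the last holds). The fingers move at their own pace and stop on an object; FORCE is the grip in N (left out, the last holds). Time passes only in rows, so rows that do not move let the fingers close. It gives the time, the measured TCP pose, the force and the opening at its end, in the units of the state.
- bot.sense(): the state, without advancing time (a new reading comes with each control period).
- bot.grab_frame(name): name is "side" or "top" or "wrist"; returns the picture (384x512x3 uint8, red, green, blue); there is no depth.
- bot.camera_params(name): a dict with "mtx" (3x3 intrinsics, pixels), "rvec" (rotation vector, rad) and "tvec" (3), from world to camera coordinates, as OpenCV has them. Camera axes: x right, y down, z forward; pixel columns grow to the right and rows downward; lengths in m; the calibration is good to about 2 mm. A picture is of the moment at which its call begins: read the wrist's pose just before it. camera_params takes no time and is no camera call; for the wrist camera it gives the pose at the moment of the call.
- bot.hand_in(): hands the job in, once; it reports no verdict.
Trained networks look in the newest picture that a camera, given by its name, has taken for a name from the list of things; names that differ only in an ending like _2 or _b are one class to them, and where a whole thing is asked for, a point or a joint stands for the part that bears it (a point fixed in the world has none). Each returns a list of dicts, best first, with "confidence" (0 to 1); they miss things now and then, are a little off and sometimes report something else, mostly with a low value. They report only what shows in the picture. A call takes as long as a camera call. They do not tell look-alikes from the thing itself.
- bot.trace(camera, query): "region" (384x512 bool, what is visible of it).
- bot.pinpoint(camera, query): "centre" ([x, y, z] in m, in the coordinates of the camera as it stood for that picture, good to about 4 mm: a listed point, or the origin of a listed thing).
The state is a dict: "time_s": time; "q": joint angles; "dq": joint speeds; "tau": joint torques, N m; "ee_pos": TCP position; "tool_rot": TCP orientation; "wrist_force": force on the tool from outside, world axes, zero at the start; "moment": the same for the moment, N m; "finger_gap": opening from 0.0 (shut) to 1.0 (fully open).
Only numpy, scipy, OpenCV 4.12 (cv2) and the standard library are available. Lean on these libraries where they do the work, as an engineer would, in place of code of your own. Each camera call takes 0.05 s, during which the arm holds its last target.

## Task

Fit the grey leg bracket onto the slab so that all four of its holes go over the four studs and it lies fully down, flush on the wood, then let go of it. The studs were set by hand and stand off the pencilled outline, somewhat towards the bark edge, so rest the bracket lightly on top of them and slide it about until you feel the holes drop over; never drop it, lean on it hard or hammer it down. Leave the tin, the jar and the screwdriver alone.

Things in the scene. Friction and masses are not known exactly. Their poses are not given: they have to be found in the camera images.
- bracket: Loose grey steel leg bracket, 0.36-0.56 kg: flange 130 (x) by 95 (y) by 5 mm thick; square tube socket 40 x 40 mm outside (walls 3 mm, open top, faces square to x and y) stands 45 mm up from its middle: hold it by this. Four through holes, 11.5 mm diameter, at x = +-50, y = +-32 mm. Origin: centre of the flange's underside; z up. Same after a half turn about z. Starts flat on the bench.
- slab: Fixed timber slab, 340 (x) x 260 (y) x 45 mm thick, lying flat on the bench, dark bark along its +y edge. Origin: centre of its underside; z up. Four fixed steel studs, 8 mm diameter, round-topped, stand 14 mm out of its top face in a rectangle 100 mm (along slab x) by 64 mm (along slab y), square to the slab.
- mark (a point): Middle of the pencilled bracket outline (134 mm along x, 99 mm along y, with a cross through it), at the middle of the slab's top face, 45 mm above the bench; axes as the slab's. The middle of the four studs lies 5 to 21 mm off this mark towards +y (the bark edge) and anywhere from -12 to +12 mm along x, different each time and not measured.
- tin: Small round yellow tin, 47 mm across, 30 mm high, standing near a corner of the slab. Origin: centre of its underside. Leave alone.
- jar: Amber glass jar of wood finish with a green lid, 66 mm across, 110 mm high, standing on the bench. Origin: centre of its underside. Leave alone.
- screwdriver: Screwdriver with an orange handle, 180 mm long, lying on the bench. Origin: below its middle, on the bench; x points to its tip. Leave alone.
There are look-alikes about, which are no part of the job. What is shaped like the bracket but blue is not meant.

How it is judged:
On the way:
1. the bracket is held by the fingers, lifted clear of the bench (contact force between the fingers and bracket above 1 N and height (world z) of bracket above 0.03 m), for 0.1 s.
At the end, for the whole second after the job is handed in: The bracket lies flush on the slab (underside within 3 mm of its top face, tilt under 0.03 rad), its long side along the outline's (within 0.1 rad, either way round), its middle within 30 mm of the outline's, so all four studs are in its holes; released and at rest (z of bracket in the frame of mark between -0.003 and 0.003 m and horizontal distance between bracket and mark below 0.03 m and angle between the x axis of bracket and the x axis of mark, either way round below 0.1 rad and angle between bracket's own z axis and vertical below 0.03 rad and linear speed of bracket below 0.01 m/s and contact force between the fingers and bracket below 0.1 N); the robot touches nothing.
It fails at once if the bracket is pressed, knocked or dropped on the slab or studs with more than 40 N (contact force between bracket and slab above 40 N).
It fails at once if the tin is moved more than 15 mm or tipped (distance of tin from where it was at the start of the episode above 0.015 m or angle between tin's own z axis and vertical above 0.3 rad).
It fails at once if the jar is moved more than 15 mm or tipped (distance of jar from where it was at the start of the episode above 0.015 m or angle between jar's own z axis and vertical above 0.3 rad).
It fails at once if the screwdriver is moved more than 20 mm (distance of screwdriver from where it was at the start of the episode above 0.02 m).
It also fails if it takes over 64 s, if anything falls off the work surface, if the arm or the gripper's body presses on something with over 40 N, if the wrist force passes 120 N, or if a joint passes its speed limit or range.

## Working session

There is one attempt and no reset: what is moved stays moved. The work goes in short steps, Python scripts to look and compute and a shell command to move; the robot and the scene stay as the last step left them, time stands still between calls to the robot, and variables do not carry over. Pictures are saved under pics/ and viewed, and the job is handed in when it is done.

```bash
ls; mkdir -p pics
cat > h.py <<'E'
import numpy as np,cv2
from cell import bot
def save(name,fn):
    im=bot.grab_frame(name); cv2.imwrite('pics/'+fn,im[:,:,::-1]); return im
def cam(name):
    p=bot.camera_params(name); R=cv2.Rodrigues(np.array(p['rvec'],float))[0]
    return np.array(p['mtx'],float),R,np.array(p['tvec'],float).ravel()
def ray(c,uv,z):
    K,R,t=c; d=R.T@np.linalg.inv(K)@np.array([uv[0],uv[1],1.]); o=-R.T@t
    return o+d*(z-o[2])/d[2]
def proj(c,P):
    K,R,t=c; q=K@(R@np.array(P)+t); return q[:2]/q[2]
def world(c,p): K,R,t=c; return R.T@(np.array(p)-t)
E
python3 - <<'E'
from h import *
for n in ['side','top','wrist']:
    save(n,n+'0.png'); c=cam(n); print(n,-c[1].T@c[2],c[1][2])
    for q in ['bracket','slab','mark','tin','jar','screwdriver']:
        try: print(q,[(np.round(world(c,d['centre']),3),round(d['confidence'],2)) for d in bot.pinpoint(n,q)][:4])
        except Exception as e: print(q,e)
s=bot.sense(); print(s)
E
```

```text
pics
side [0.42976006 0.84206674 0.63526363] [ 0.1240558  -0.85312709 -0.50673891]
bracket [(array([ 0.531, -0.112,  0.001]), 0.91), (array([ 0.524, -0.478, -0.001]), 0.88), (array([ 0.537, -0.298,  0.001]), 0.87)]
slab [(array([0.559, 0.194, 0.002]), 0.73)]
mark [(array([0.564, 0.194, 0.047]), 0.59)]
tin [(array([0.72 , 0.142, 0.047]), 0.93)]
jar [(array([ 0.754, -0.204, -0.001]), 0.55), (array([ 0.562,  0.193, -0.001]), 0.24)]
screwdriver [(array([ 0.338, -0.252,  0.004]), 0.56)]
top [ 0.38619984 -0.11588302  0.953142  ] [ 0.16664429 -0.02900152 -0.98559048]
bracket [(array([ 0.528, -0.116,  0.004]), 0.91), (array([ 0.536, -0.296, -0.002]), 0.79), (array([ 0.523, -0.477,  0.003]), 0.7), (array([ 0.757, -0.205,  0.001]), 0.26)]
slab [(array([ 0.559,  0.196, -0.004]), 0.65)]
mark [(array([0.559, 0.199, 0.042]), 0.57), (array([ 0.335, -0.254,  0.   ]), 0.43)]
tin [(array([0.718, 0.147, 0.045]), 0.84), (array([ 0.756, -0.203,  0.   ]), 0.27)]
jar [(array([ 0.756, -0.204,  0.002]), 0.61)]
screwdriver [(array([ 0.33 , -0.253,  0.   ]), 0.74)]
wrist [ 0.22444972 -0.53513482  0.37417963] [-0.28871487 -0.07672136 -0.95433619]
bracket []
slab []
mark []
tin []
jar []
screwdriver []
{'time_s': 1.05, 'q': array([-1.44197991e+00,  1.50474227e-01,  1.43741390e+00,  5.33347964e-06,
        1.55377323e+00, -1.34012576e-01]), 'dq': array([-0.00045451,  0.00038617, -0.0005224 , -0.00177761,  0.00091735,
       -0.00030088]), 'tau': array([-1.40545471e-03, -7.12834811e+01, -5.71043515e+01, -1.70362059e-04,
        1.66615733e-03,  4.23303641e-05]), 'ee_pos': array([ 0.14936518, -0.5552435 ,  0.40467432]), 'tool_rot': array([-1.78226661,  1.57072741,  1.62215495]), 'wrist_force': array([-0.8234486 ,  0.53906353, -0.4175065 ]), 'moment': array([ 0.06703767, -0.01104892, -0.01314567]), 'finger_gap': 1.0014568568693278}
```

View pics/top0.png

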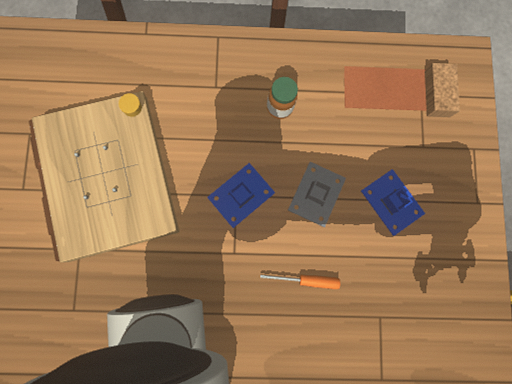

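View pics/side0.png

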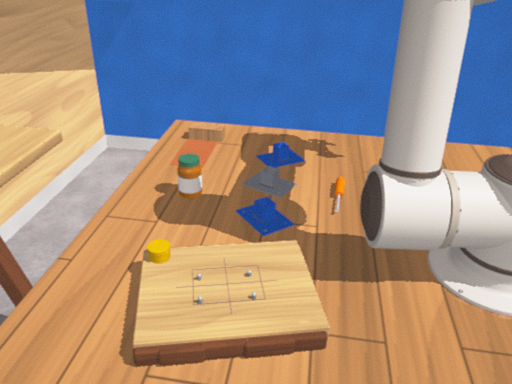

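View pics/wrist0.png

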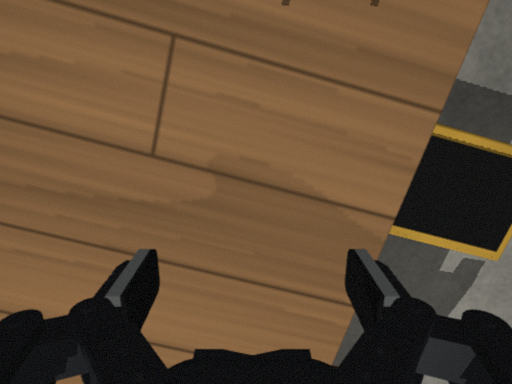

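Candidates: blue at top (241,195) and (392,203), grey at (318,195). The grey one fits the description; I'll confirm it in crops and look at the studs too.

Run:
```python
import cv2,numpy as np
im=cv2.imread('pics/top0.png'); s=cv2.imread('pics/side0.png')
a=cv2.resize(im[155:235,280:360],(400,400),interpolation=cv2.INTER_CUBIC)
b=cv2.resize(im[135:215,60:140],(400,400),interpolation=cv2.INTER_CUBIC)
cv2.imwrite('pics/crop0.png',np.hstack([a,b]))
cv2.imwrite('pics/crop1.png',cv2.resize(s[250:320,170:280],(770,490),interpolation=cv2.INTER_CUBIC))
```

```text
(no output)
```

View pics/crop0.png

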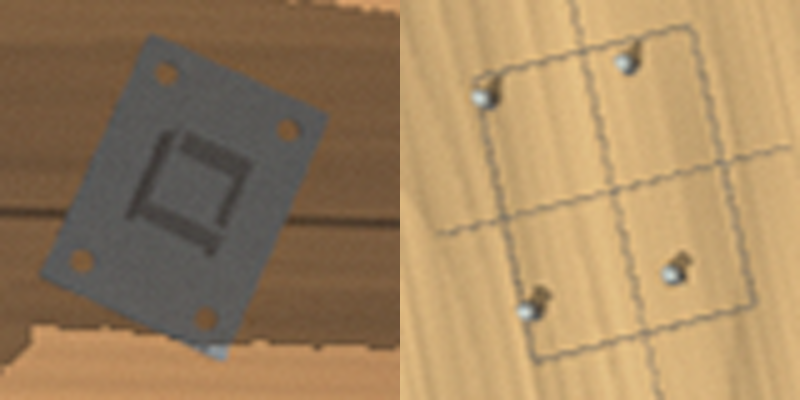

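View pics/crop1.png

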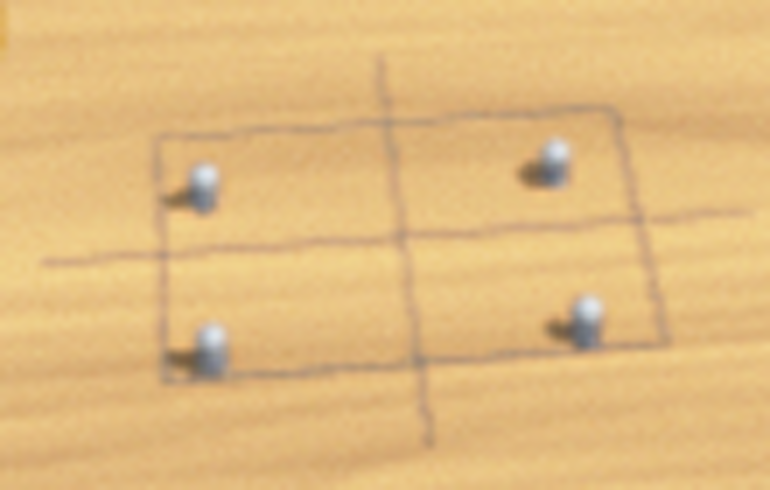

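Run:
```python
from h import *
c=cam('top'); s=cam('side')
def T(p,o,k): return ((p[0]+.5)/k-.5+o[0],(p[1]+.5)/k-.5+o[1])
def rep(n,P):
    P=np.array(P)[:,:2]; m=P.mean(0)
    l=((P[0]-P[2])+(P[1]-P[3]))/2; w=((P[0]-P[1])+(P[2]-P[3]))/2
    print(n,'mid',m.round(4),'long',np.linalg.norm(l).round(4),np.degrees(np.arctan2(l[1],l[0])).round(2),'short',np.linalg.norm(w).round(4),np.degrees(np.arctan2(w[1],w[0])).round(2))
rep('holes',[ray(c,T(p,(280,155),5),.004) for p in [(167,72),(288,130),(82,260),(207,318)]])
rep('flange',[ray(c,T(p,(280,155),5),.005) for p in [(150,36),(328,115),(42,273),(225,357)]])
rep('studs top',[ray(c,T(p,(60,135),5),.058) for p in [(84,97),(226,63),(129,311),(273,273)]])
rep('outl top',[ray(c,T(p,(60,135),5),.045) for p in [(78,77),(290,27),(137,360),(355,303)]])
print('cross',ray(c,T((215,190),(60,135),5),.045))
# side view: left = +x
rep('studs side',[ray(s,T(p,(170,250),7),.057) for p in [(212,333),(204,174),(590,306),(556,149)]])
rep('outl side',[ray(s,T(p,(170,250),7),.045) for p in [(164,381),(157,137),(670,345),(613,107)]])
print('cross',ray(s,T((400,237),(170,250),7),.045))
q=bot.sense(); from scipy.spatial.transform import Rotation as R
print(R.from_euler('xyz',q['tool_rot']).as_matrix().round(3))
```

```text
holes mid [ 0.5356 -0.2959] long 0.0998 -23.39 short 0.0642 66.11
flange mid [ 0.5356 -0.2958] long 0.1269 -23.35 short 0.0935 67.09
studs top mid [0.5605 0.2088] long 0.0993 16.84 short 0.0638 106.69
outl top mid [0.5613 0.1968] long 0.1329 16.95 short 0.0974 106.49
cross [0.56130087 0.19685391 0.045     ]
studs side mid [0.5627 0.2108] long 0.1002 16.59 short 0.0639 106.91
outl side mid [0.5626 0.1965] long 0.1347 16.35 short 0.0995 106.76
cross [0.56323433 0.19688991 0.045     ]
[[-0.     0.26  -0.966]
 [ 0.    -0.966 -0.26 ]
 [-1.    -0.    -0.   ]]
```

```bash
cat >> h.py <<'E'
from scipy.spatial.transform import Rotation as Ro
def st(p=True):
    s=bot.sense(); M=Ro.from_euler('xyz',s['tool_rot']).as_matrix()
    if p: print('t',round(s['time_s'],2),'pos',(s['ee_pos']*1000).round(1),'jaw',np.degrees(np.arctan2(M[1,1],M[0,1])).round(2),'down',M[:,0].round(4),'F',s['wrist_force'].round(1),'gap',round(s['finger_gap']*85.4,1))
    return s['ee_pos'],M,s
def plan(target,jaw,n):
    p,M,s=st(); th=np.radians(jaw)
    G=np.array([[0,np.cos(th),np.sin(th)],[0,np.sin(th),-np.cos(th)],[-1,0,0]])
    rv=Ro.from_matrix(M.T@G).as_rotvec(); d=(np.array(target)-p)*1000/n
    tr=[];
    for i in range(n):
        Mi=M@Ro.from_rotvec(rv*i/n).as_matrix(); tr.append((Mi.T@d).round(1).tolist())
    print('T',tr,'\nA',(rv/n).round(4).tolist())
E
python3 - <<'E'
from h import *
plan([.5356,-.296,.33],-23.3,10)
E
```

```text
t 1.05 pos [ 149.4 -555.2  404.7] jaw -74.94 down [-0.e+00  1.e-04 -1.e+00] F [-0.8  0.5 -0.4] gap 85.5
T [[7.5, -15.0, -44.0], [7.5, -11.0, -45.2], [7.5, -6.9, -46.0], [7.5, -2.7, -46.4], [7.5, 1.5, -46.5], [7.5, 5.7, -46.2], [7.5, 9.8, -45.5], [7.5, 13.9, -44.4], [7.5, 17.8, -43.0], [7.5, 21.6, -41.2]] 
A [-0.0901, -0.0, 0.0]
```

```bash
python3 -m crank '{"translation":[[7,-15,-44],[7,-11,-45],[7,-7,-46],[7,-3,-46],[7,1,-46]],"angular":[[-0.09,0,0],[-0.09,0,0],[-0.09,0,0],[-0.09,0,0],[-0.09,0,0]]}' 85 40
python3 - <<'E'
from h import *
plan([.5356,-.296,.33],-23.3,5)
E
```

```text
time_s: 1.68
ee_pos: [0.3435, -0.4226, 0.3689]
tool_rot: [0.998, 1.57, -1.423]
wrist_force: [0.5, 0.2, 0.0]
finger_gap: 0.992
t 1.68 pos [ 343.5 -422.6  368.9] jaw -48.69 down [ 2.0e-04 -1.2e-03 -1.0e+00] F [0.5 0.2 0. ] gap 84.7
T [[7.7, 6.3, -45.6], [7.8, 10.4, -44.8], [7.8, 14.3, -43.7], [7.8, 18.1, -42.3], [7.8, 21.8, -40.5]] 
A [-0.0886, 0.0002, -0.0002]
```

```bash
python3 -m crank '{"translation":[[8,6,-46],[8,10,-45],[8,14,-44],[8,18,-42],[8,22,-40]],"angular":[[-0.089,0,0],[-0.089,0,0],[-0.089,0,0],[-0.089,0,0],[-0.089,0,0]]}'
python3 - <<'E'
from h import *
plan([.5356,-.296,.25],-23.3,2)
save('wrist','wrist1.png'); c=cam('wrist'); print([(world(c,d['centre']).round(4),round(d['confidence'],2)) for d in bot.pinpoint('wrist','bracket')])
st()
E
```

```text
time_s: 2.3
ee_pos: [0.5402, -0.2888, 0.3282]
tool_rot: [0.857, 1.568, -1.104]
wrist_force: [-0.4, -0.7, 0.4]
finger_gap: 0.996
t 2.3 pos [ 540.2 -288.8  328.2] jaw -22.32 down [ 0.0013 -0.0027 -1.    ] F [-0.4 -0.7  0.4] gap 85.0
T [[39.1, -0.9, 4.1], [39.1, -0.8, 4.2]] 
A [0.0086, 0.001, -0.0011]
[(array([ 0.5301, -0.4715, -0.001 ]), 0.91), (array([ 0.5416, -0.2921, -0.0007]), 0.66)]
t 2.4 pos [ 541.6 -287.4  327.1] jaw -22.15 down [ 7.e-04 -9.e-04 -1.e+00] F [-0.2  0.1  0.6] gap 84.8
```

View pics/wrist1.png

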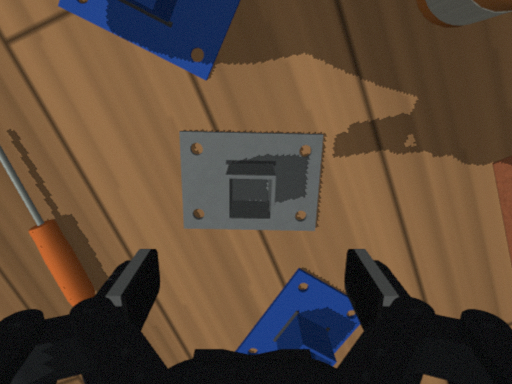

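```bash
python3 -m crank '{"translation":[[35,-2,5],[35,-2,5],[0,0,0]],"angular":[[0.01,0,0],[0.01,0,0],[0,0,0]]}'
python3 - <<'E'
from h import *
st();c=cam('wrist');save('wrist','wrist2.png')
st()
cv2.imwrite('pics/w2.png',cv2.resize(cv2.imread('pics/wrist2.png')[60:340,80:450],(740,560),interpolation=cv2.INTER_CUBIC))
E
```

```text
time_s: 2.78
ee_pos: [0.5342, -0.2951, 0.256]
tool_rot: [0.973, 1.569, -1.004]
wrist_force: [0.4, 0.7, 1.3]
finger_gap: 0.993
t 2.77 pos [ 534.2 -295.1  256. ] jaw -23.3 down [ 0.0011 -0.0017 -1.    ] F [0.4 0.7 1.3] gap 84.8
t 2.83 pos [ 534.7 -295.3  257.8] jaw -23.28 down [ 0.0033 -0.0032 -1.    ] F [-0.3  0.2  0.3] gap 85.0
```

View pics/w2.png

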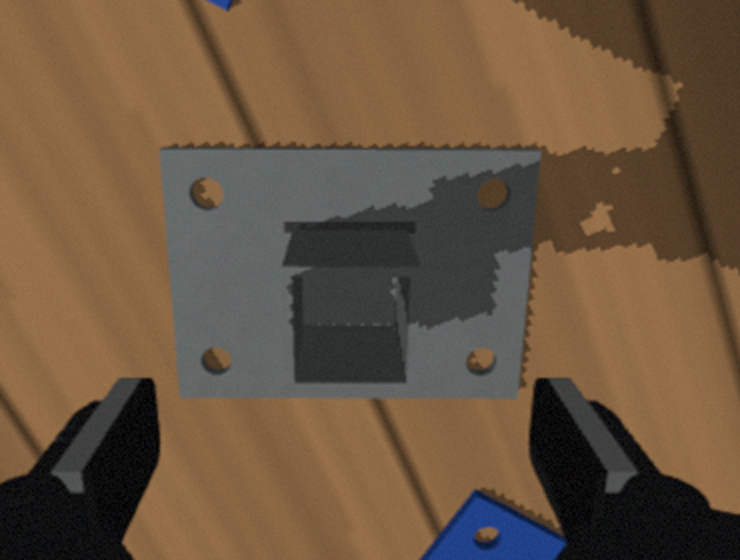

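Run:
```python
from h import *
c=cam('wrist')
P=np.array([ray(c,((x+.5)/2-.5+80,(y+.5)/2-.5+60),.005) for x,y in [(206,193),(492,193),(217,360),(481,360)]])
l=(P[1]-P[0]+P[3]-P[2])/2;print(P.mean(0),np.linalg.norm(l),np.degrees(np.arctan2(l[1],l[0])))
plan([.5356,-.296,.186],-23.4,3)
```

```text
[ 0.53858822 -0.29608453  0.005     ] 0.10042394211774261 -23.340372698648792
t 2.83 pos [ 534.7 -295.3  257.8] jaw -23.28 down [ 0.0033 -0.0032 -1.    ] F [-0.3  0.2  0.3] gap 85.0
T [[23.9, 0.3, 0.1], [23.9, 0.3, 0.1], [23.9, 0.3, 0.1]] 
A [0.0007, 0.0005, -0.0014]
```

```bash
python3 -m crank '{"translation":[[25,1,-0.5],[25,1,-0.5],[22,0,0],[0,0,0]],"angular":[[0,0,-0.002],[0,0,-0.002],[0,0,0],[0,0,0]]}'
python3 -c "
from h import *
plan([.537,-.296,.185],-23.35,1)"
```

```text
time_s: 3.32
ee_pos: [0.539, -0.2972, 0.1928]
tool_rot: [1.21, 1.56, -0.768]
wrist_force: [0.9, -1.1, -0.6]
finger_gap: 1.0
t 3.33 pos [ 539.  -297.2  192.8] jaw -23.32 down [ 0.0079 -0.0076 -0.9999] F [ 0.9 -1.1 -0.6] gap 85.4
T [[7.8, -2.4, -0.3]] 
A [0.0004, 0.0039, -0.0102]
```

```bash
python3 -m crank '{"translation":[[8,-2,0],[0,0,0]],"angular":[[0,0.004,-0.01],[0,0,0]]}'
python3 -c "
from h import *
plan([.537,-.296,.185],-23.35,1)"
```

```text
time_s: 3.58
ee_pos: [0.5377, -0.2969, 0.1875]
tool_rot: [1.448, 1.568, -0.529]
wrist_force: [-0.9, -0.6, -0.2]
finger_gap: 0.994
t 3.58 pos [ 537.7 -296.9  187.5] jaw -23.32 down [ 0.0027 -0.0016 -1.    ] F [-0.9 -0.6 -0.2] gap 84.9
T [[2.5, -1.0, -0.6]] 
A [0.0005, 0.0004, -0.0031]
```

```bash
python3 -m crank '{"translation":[[2.5,-0.5,-0.5],[0,0,0],[0,0,0],[0,0,0],[0,0,0]],"angular":[[0,0,-0.003],[0,0,0],[0,0,0],[0,0,0],[0,0,0]]}' 30 50
python3 -c "
from h import *
plan([.537,-.296,.185],-23.35,1)"
```

```text
time_s: 4.2
ee_pos: [0.5378, -0.2964, 0.1865]
tool_rot: [1.114, 1.569, -0.863]
wrist_force: [0.5, 0.2, -1.0]
finger_gap: 0.46
t 4.2 pos [ 537.8 -296.4  186.5] jaw -23.32 down [ 0.0013 -0.0015 -1.    ] F [ 0.5  0.2 -1. ] gap 39.3
T [[1.5, -0.9, -0.1]] 
A [0.0005, 0.0009, -0.0018]
```

```bash
python3 -m crank '{"translation":[[-30,0,0],[-50,0,0],[-50,0,0],[0,0,0]],"angular":[[0,0,0],[0,0,0],[0,0,0],[0,0,0]]}'
python3 - <<'E'
from h import *
plan([.5613,.2098,.32],16.7,10)
save('wrist','wrist3.png');save('side','side3.png')
E
```

```text
time_s: 4.7
ee_pos: [0.5372, -0.2959, 0.3175]
tool_rot: [-1.68, 1.567, 2.625]
wrist_force: [1.3, -0.5, -5.1]
finger_gap: 0.462
t 4.7 pos [ 537.2 -295.9  317.5] jaw -23.32 down [-0.0029  0.0016 -1.    ] F [ 1.3 -0.5 -5.1] gap 39.5
T [[-0.2, -17.8, -47.4], [-0.2, -14.5, -48.5], [-0.2, -11.0, -49.4], [-0.2, -7.6, -50.1], [-0.2, -4.1, -50.5], [-0.2, -0.5, -50.6], [-0.2, 3.0, -50.5], [-0.2, 6.5, -50.2], [-0.2, 10.0, -49.6], [-0.2, 13.5, -48.8]] 
A [-0.0699, -0.0002, 0.0003]
```

View pics/wrist3.png

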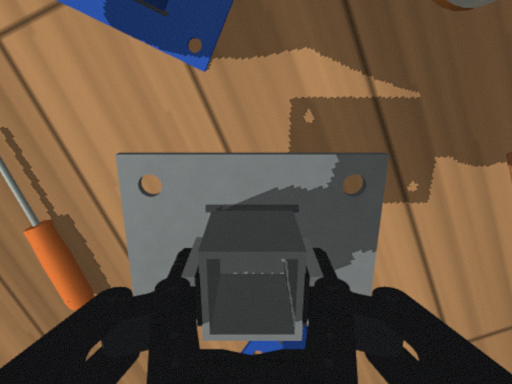

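View pics/side3.png

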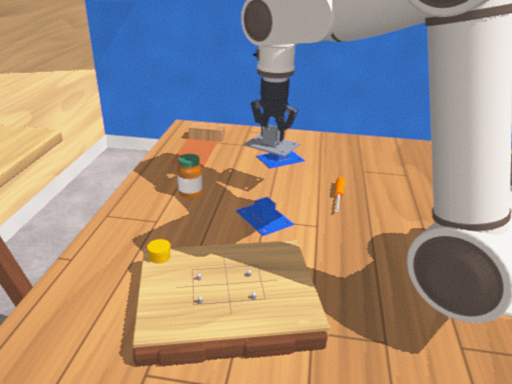

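```bash
python3 -m crank '{"translation":[[-1,-18,-47],[0,-14.5,-48.5],[0,-11,-49.5],[0,-8,-50],[0,-4,-50]],"angular":[[-0.07,0,0],[-0.07,0,0],[-0.07,0,0],[-0.07,0,0],[-0.07,0,0]]}'
python3 - <<'E'
from h import *
plan([.5613,.2098,.30],16.7,5)
E
```

```text
time_s: 5.42
ee_pos: [0.5454, -0.0389, 0.3038]
tool_rot: [-1.977, 1.545, 2.683]
wrist_force: [1.3, 0.1, -5.3]
finger_gap: 0.456
t 5.42 pos [545.4 -38.9 303.8] jaw -2.99 down [-0.0235  0.0116 -0.9997] F [ 1.3  0.1 -5.3] gap 39.0
T [[1.3, 0.6, -49.8], [1.1, 4.0, -49.7], [1.0, 7.4, -49.3], [0.9, 10.8, -48.7], [0.8, 14.1, -47.8]] 
A [-0.0688, -0.0029, 0.0044]
```

```bash
python3 -m crank '{"translation":[[0,0.6,-50],[0,4,-50],[0,7.5,-49],[0,11,-49],[0,14,-48]],"angular":[[-0.069,-0.003,0.0045],[-0.069,-0.003,0.0045],[-0.069,-0.003,0.0045],[-0.069,-0.003,0.0045],[-0.069,-0.003,0.0045]]}'
python3 - <<'E'
from h import *
plan([.5613,.2098,.28],16.7,1)
E
```

```text
time_s: 6.05
ee_pos: [0.5577, 0.2189, 0.2935]
tool_rot: [-1.753, 1.556, -3.02]
wrist_force: [1.3, 0.3, -4.8]
finger_gap: 0.459
t 6.05 pos [557.7 218.9 293.5] jaw 17.42 down [-0.0148 -0.0018 -0.9999] F [ 1.3  0.3 -4.8] gap 39.2
T [[13.4, 0.9, 9.8]] 
A [0.0125, -0.0026, 0.0147]
```

```bash
python3 -m crank '{"translation":[[10,1,9],[0,0,0]],"angular":[[0.012,-0.002,0.014],[0,0,0]]}'
python3 - <<'E'
from h import *
plan([.5613,.2098,.265],16.7,1)
E
```

```text
time_s: 6.3
ee_pos: [0.5601, 0.2135, 0.2785]
tool_rot: [-1.77, 1.564, -3.044]
wrist_force: [-0.2, -0.3, -4.4]
finger_gap: 0.466
t 6.3 pos [560.1 213.5 278.5] jaw 17.01 down [-7.e-03 -7.e-04 -1.e+00] F [-0.2 -0.3 -4.4] gap 39.8
T [[13.5, 0.2, 3.9]] 
A [0.0054, -0.0014, 0.0069]
```

```bash
python3 -m crank '{"translation":[[14,0,4],[0,0,0]],"angular":[[0.006,-0.001,0.008],[0,0,0]]}'
python3 - <<'E'
from h import *
plan([.5613,.2098,.26],16.7,1)
a=save('wrist','wrist4.png');save('side','side4.png')
cv2.imwrite('pics/s4.png',cv2.resize(cv2.imread('pics/side4.png')[190:330,140:340],(800,560),interpolation=cv2.INTER_CUBIC))
st()
E
```

```text
time_s: 6.55
ee_pos: [0.561, 0.208, 0.2622]
tool_rot: [-1.976, 1.57, 3.025]
wrist_force: [0.3, -0.8, -5.7]
finger_gap: 0.463
t 6.55 pos [561.  208.  262.2] jaw 16.52 down [-1.1e-03  1.0e-04 -1.0e+00] F [ 0.3 -0.8 -5.7] gap 39.5
T [[2.2, 0.8, -1.6]] 
A [-0.0031, -0.0004, 0.001]
t 6.65 pos [561.3 208.4 263.9] jaw 16.55 down [ 1.e-03  8.e-04 -1.e+00] F [-0.3  0.3 -4.7] gap 39.8
```

View pics/wrist4.png

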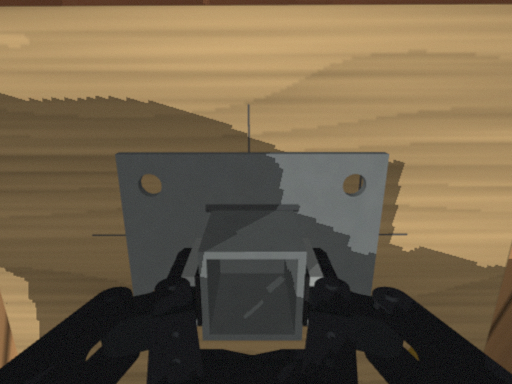

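View pics/s4.png

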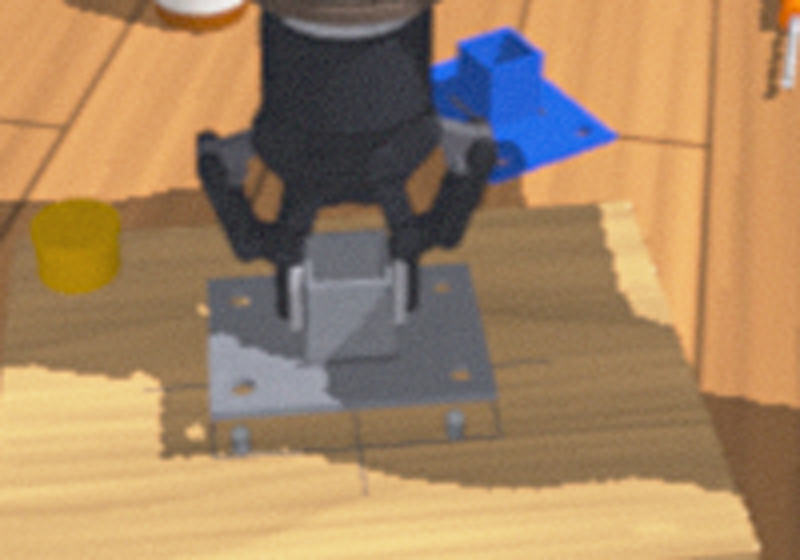

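Run:
```python
from h import *
s=cam('side')
H=[ray(s,((x+.5)/4-.5+140,(y+.5)/4-.5+190),.0815) for x,y in [(240,300),(441,288),(243,387),(460,375)]]
S=[ray(s,((x+.5)/7-.5+170,(y+.5)/7-.5+250),.057) for x,y in [(204,174),(556,149),(212,333),(590,306)]]
for P in (H,S):
    P=np.array(P);l=P[0]-P[1]+P[2]-P[3];print(P.mean(0),np.linalg.norm(l)/2,np.degrees(np.arctan2(l[1],l[0])))
```

```text
[0.56130381 0.21030162 0.0815    ] 0.09884063906349846 15.654214893703852
[0.56273763 0.21077622 0.057     ] 0.10019070913648963 16.591956987743846
```

```bash
python3 -m crank '{"translation":[[8,1,-1],[4,0,0],[0,0,0]],"angular":[[-0.004,0,0],[0,0,0],[0,0,0]]}'
python3 - <<'E'
from h import *
plan([.5622,.2094,.247],16.8,1)
E
```

```text
time_s: 7.02
ee_pos: [0.5623, 0.2095, 0.2518]
tool_rot: [1.728, 1.568, 0.45]
wrist_force: [-0.3, -0.1, -5.2]
finger_gap: 0.461
t 7.03 pos [562.3 209.5 251.8] jaw 16.76 down [ 0.0022  0.0011 -1.    ] F [-0.3 -0.1 -5.2] gap 39.3
T [[4.8, -0.1, 0.0]] 
A [-0.0007, -0.0004, -0.0025]
```

```bash
python3 -m crank '{"translation":[[3,0,0],[2,0,0],[0,0,0]],"angular":[[0,0,-0.002],[0,0,0],[0,0,0]]}'
python3 -m crank '{"translation":[[1.5,0,0],[1,0,0]],"angular":[[0,0,0],[0,0,0]]}'
python3 - <<'E'
from h import *
plan([.5622,.2094,.243],16.8,1)
E
```

```text
time_s: 7.4
ee_pos: [0.5623, 0.2095, 0.2467]
tool_rot: [2.23, 1.57, 0.952]
wrist_force: [0.2, 0.9, -4.8]
finger_gap: 0.459
time_s: 7.65
ee_pos: [0.5623, 0.2096, 0.2442]
tool_rot: [1.967, 1.57, 0.689]
wrist_force: [0.5, 0.7, -5.1]
finger_gap: 0.458
t 7.65 pos [562.3 209.6 244.2] jaw 16.77 down [ 8.e-04  6.e-04 -1.e+00] F [ 0.5  0.7 -5.1] gap 39.1
T [[1.2, -0.2, 0.1]] 
A [-0.0005, -0.0004, -0.0009]
```

```bash
python3 -m crank '{"translation":[[1,0,0],[1,0,0]],"angular":[[0,0,0],[0,0,0]]}'
python3 -m crank '{"translation":[[1,0,0],[1,0,0]],"angular":[[0,0,0],[0,0,0]]}'
```

```text
time_s: 7.9
ee_pos: [0.5624, 0.2096, 0.2421]
tool_rot: [1.958, 1.57, 0.68]
wrist_force: [-0.8, 0.1, -5.6]
finger_gap: 0.459
time_s: 8.15
ee_pos: [0.5624, 0.2096, 0.24]
tool_rot: [1.924, 1.57, 0.645]
wrist_force: [0.3, -0.2, -5.4]
finger_gap: 0.465
```

No contact 5 mm below stud-top height, so the holes seem to be over the studs. I'll keep going gently.

```bash
python3 -m crank '{"translation":[[1,0,0],[1,0,0],[1,0,0]],"angular":[[0,0,0],[0,0,0],[0,0,0]]}'
python3 -m crank '{"translation":[[1,0,0],[1,0,0]],"angular":[[0,0,0],[0,0,0]]}'
python3 - <<'E'
from h import *
plan([.5622,.2094,.2315],16.8,1)
E
```

```text
time_s: 8.52
ee_pos: [0.5624, 0.2096, 0.2368]
tool_rot: [1.934, 1.57, 0.656]
wrist_force: [0.6, 0.1, -5.7]
finger_gap: 0.459
time_s: 8.78
ee_pos: [0.5624, 0.2096, 0.2346]
tool_rot: [1.938, 1.57, 0.66]
wrist_force: [0.9, 0.3, -5.2]
finger_gap: 0.459
t 8.78 pos [562.4 209.6 234.6] jaw 16.76 down [ 9.e-04  7.e-04 -1.e+00] F [ 0.9  0.3 -5.2] gap 39.2
T [[3.1, -0.2, 0.1]] 
A [-0.0006, -0.0004, -0.001]
```

```bash
python3 -m crank '{"translation":[[1,0,0],[0.7,0,0]],"angular":[[0,0,0],[0,0,0]]}'
python3 -m crank '{"translation":[[0.7,0,0],[0,0,0]],"angular":[[0,0,0],[0,0,0]]}'
python3 -m crank '{"translation":[[0.5,0,0],[0,0,0]],"angular":[[0,0,0],[0,0,0]]}'
```

```text
time_s: 9.02
ee_pos: [0.5624, 0.2096, 0.2328]
tool_rot: [1.963, 1.57, 0.684]
wrist_force: [-0.1, -0.1, -4.9]
finger_gap: 0.462
time_s: 9.28
ee_pos: [0.5624, 0.2096, 0.232]
tool_rot: [1.952, 1.57, 0.674]
wrist_force: [-0.2, -0.6, -5.6]
finger_gap: 0.464
time_s: 9.52
ee_pos: [0.5624, 0.2096, 0.2318]
tool_rot: [1.864, 1.57, 0.586]
wrist_force: [-0.1, -0.1, -4.2]
finger_gap: 0.46
```

```bash
python3 -m crank '{"translation":[[0.6,0,0],[0,0,0]],"angular":[[0,0,0],[0,0,0]]}'
python3 - <<'E'
from h import *
st();save('side','side5.png');save('wrist','wrist5.png')
cv2.imwrite('pics/s5.png',cv2.resize(cv2.imread('pics/side5.png')[190:330,140:340],(800,560),interpolation=cv2.INTER_CUBIC))
E
```

```text
time_s: 9.78
ee_pos: [0.5623, 0.2097, 0.2317]
tool_rot: [1.77, 1.569, 0.492]
wrist_force: [-1.0, -1.6, -2.1]
finger_gap: 0.463
t 9.78 pos [562.3 209.7 231.7] jaw 16.77 down [ 1.3e-03  7.0e-04 -1.0e+00] F [-1.  -1.6 -2.1] gap 39.5
```

View pics/s5.png

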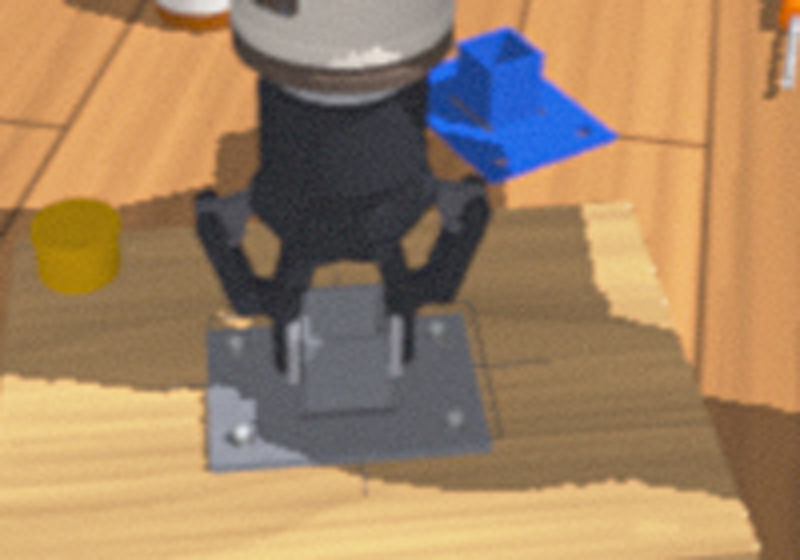

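View pics/wrist5.png

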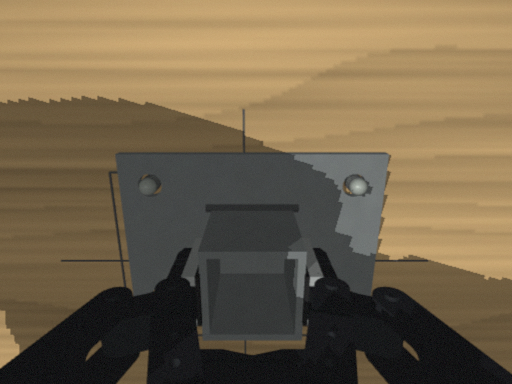

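All four studs stand up through the holes, wrist picture (149,185) and (356,185), and the force shows light slab contact. Now to release and retreat.

```bash
python3 -m crank '{"translation":[[0.3,0,0],[0,0,0]],"angular":[[0,0,0],[0,0,0]]}'
python3 -m crank '{"translation":[[0,0,0],[0,0,0],[0,0,0],[0,0,0],[0,0,0]],"angular":[[0,0,0],[0,0,0],[0,0,0],[0,0,0],[0,0,0]]}' 85
python3 - <<'E'
from h import *
st()
E
```

```text
time_s: 10.12
ee_pos: [0.5623, 0.2097, 0.2316]
tool_rot: [1.769, 1.569, 0.491]
wrist_force: [-2.1, -1.0, 1.0]
finger_gap: 0.463
time_s: 10.75
ee_pos: [0.5628, 0.2098, 0.2317]
tool_rot: [1.71, 1.567, 0.432]
wrist_force: [-0.3, 0.4, 0.2]
finger_gap: 0.994
t 10.75 pos [562.8 209.8 231.7] jaw 16.76 down [ 0.0031  0.0014 -1.    ] F [-0.3  0.4  0.2] gap 84.9
```

```bash
python3 -m crank '{"translation":[[-15,0,0],[-30,0,0],[-40,0,0],[-40,0,0],[0,0,0]],"angular":[[0,0,0],[0,0,0],[0,0,0],[0,0,0],[0,0,0]]}'
python3 -m crank '{"translation":[[0,0,0],[0,0,0]],"angular":[[0,0,0],[0,0,0]]}'
python3 - <<'E'
from h import *
st();c=cam('wrist');a=save('wrist','wrist6.png');b=save('side','side6.png')
A=cv2.resize(a[60:340,56:456],(400,280));B=cv2.resize(b[210:310,150:293],(400,280),interpolation=cv2.INTER_CUBIC)
cv2.imwrite('pics/f6.png',cv2.resize(np.hstack([A,B])[:,:,::-1],(800,280)))
for n in('wrist','side'):
    c=cam(n)
    for q in ('bracket','mark','tin'): print(n,q,[(world(c,d['centre']).round(4),round(d['confidence'],2)) for d in bot.pinpoint(n,q)])
E
```

```text
time_s: 11.38
ee_pos: [0.562, 0.2095, 0.3651]
tool_rot: [1.636, 1.565, 0.358]
wrist_force: [-0.5, -0.2, 0.3]
finger_gap: 0.997
time_s: 11.62
ee_pos: [0.5617, 0.2094, 0.3651]
tool_rot: [1.636, 1.565, 0.357]
wrist_force: [0.2, 0.4, -0.2]
finger_gap: 0.995
t 11.62 pos [561.7 209.4 365.1] jaw 16.77 down [ 0.0051  0.0019 -1.    ] F [ 0.2  0.4 -0.2] gap 84.9
wrist bracket [(array([0.5628, 0.2068, 0.0435]), 0.87)]
wrist mark [(array([0.7183, 0.1398, 0.0484]), 0.5)]
wrist tin [(array([0.719 , 0.1408, 0.048 ]), 0.66)]
side bracket [(array([ 0.5283, -0.115 ,  0.0032]), 0.91), (array([ 0.5206, -0.4758, -0.0029]), 0.83), (array([0.5632, 0.2077, 0.047 ]), 0.6)]
side mark [(array([ 0.3415, -0.2541,  0.0043]), 0.3)]
side tin [(array([0.7188, 0.1414, 0.0484]), 0.6)]
```

View pics/f6.png

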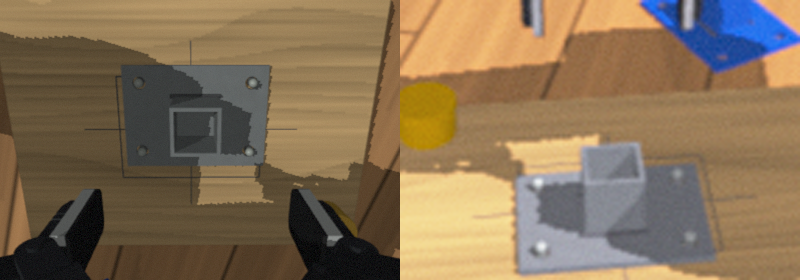

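The bracket lies flat with a stud in each hole: (139,83), (252,83), (142,151) and (250,151) in the left view. The tin hasn't moved and the gripper is clear.

```bash
python3 -c "
from h import *
print(bot.hand_in())"
```

```text
the job is handed in; nothing more can be done
None
```

The grey bracket is on the slab with all four studs up through its holes, flat on the wood and released. I handed the job in at about 12 s of the 64 s; no verdict was reported.

- **How it went on:** I measured the studs in the top and side pictures, about 13 mm off the mark towards the bark. Lowered in small steps, the bracket went straight over them, so I never had to slide it about. Slab contact reached only about 6 N (wrist force change) before I opened the gripper.
- **Last checks:** The wrist and side pictures show a stud in every hole. The network puts the bracket at about (0.563, 0.207) m, underside 0.044 to 0.047 m (slab top 0.045 m). By my earlier measurement the mark is at about (0.562, 0.197) m. The wrist force was near zero, with the gripper open and about 13 cm clear.
- **What disagreed:** The top and side cameras differed by about 2 mm on the stud centre, so I aimed between them. The mark's reports in the last pictures were false (it was mostly covered), so I did not use them.
- **Tin, jar and screwdriver:** The tin stayed within camera error. I did not re-measure the jar or the screwdriver at the end; the arm's path stayed well clear of both.

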